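# Clear the turner's bench: square up the blanks, bin the finished balls

### The arm

A 6-joint arm with a two-finger parallel gripper is mounted at the origin on the work surface. World frame = base frame: x ahead of the robot, y to its left, z up, the work surface at z = 0. Lengths are in m, angles in rad, forces in N, time in s.
With the tool pointing down it reaches from about 0.35 to 0.85 m from the base axis. Payload 8.1 kg.
Tool frame: the origin (TCP) lies on the mounting face of the last link; the fingertips stand 186 mm ahead of it and the grasp point (between the pads) lies 167 mm ahead of it (bot.grasp_offset is the distance from the TCP to the grasp point, in m); z points along the fingers, y is the line along which they close (so a half turn about z gives the same grasp; the last joint's range is limited). The gripper opens to 93 mm and grips with 3 to 60 N. Pads are 15 mm wide; open, the fingers measure 128 mm over their backs; the gripper's body (75 mm by 188 mm) begins 65 mm behind the grasp point.
Start: joints at [-1.305, 0.13, 1.488, -0, 1.523, -0.085], TCP at [0.206, -0.563, 0.405] pointing down, gripper open.
Joint ranges: [-2.96, 2.96], [-0.89, 2.26], [0.02, 2.5], [-1.34, 4.48], [0, 2.73], [-2.66, 2.66]. Speed limits (rad/s): [2.39, 2.39, 2.79, 3.14, 3.14, 3.14].

### API

Orientations are given as a unit quaternion [x, y, z, w].
In Python, from bench import bot gives the robot as it stands.
- The arm moves only by the shell command python3 -m jog 'ROWS' [FORCE]. ROWS is JSON, a list that holds one entry, the list of rows, each a list of 7 numbers: the shift along the tool's x, y, z in units of 0.2 m (1.0 is 0.2 m), then the turn, a rotation vector about the tool's x, y, z in units of pi rad (1.0 is pi rad), then the opening, from 0 (shut) to 1 (fully open). In form: [[[x, y, z, wx, wy, wz, claw], ...]]. A call has 1 to 20 rows; each row is the pose to reach, as a shift and turn from the pose commanded when the call began, along the tool's axes at that moment, turning the shorter way round; what a row does not reach only later rows make up. A row lasts 1/12 s, in which the tool goes at most 41.7 mm and 7.16 degrees, less where a joint would pass 70% of its speed; a pose out of reach is approached as far as the arm can. A call with a number of a shift or a turn outside -1 to 1 is refused whole. A call with a gripper value outside its range is refused whole. The fingers move at their own pace and stop on an object; FORCE is the grip in N (left out, the last holds). Time passes only in rows, so rows that repeat a pose let the fingers close. It gives the time, the measured TCP pose, the force, the opening and the grip force at its end, in the units of the state.
- bot.read_state(): the state, without advancing time (a new reading comes with each control period).
- bot.snapshot(name): name is "scene" or "top" or "wrist"; returns a dict with "img" (384x512x3 uint8, red, green, blue), "vfov" (degrees; the focal length in pixels is half the picture's height over the tangent of half this angle, whatever the lens; pixels are square), "cx", "cy" (the principal point, pixels), "R" (3x3) and "t" (3): a world point X has camera coordinates R X + t. Camera axes: x right, y down, z forward; pixel columns grow to the right and rows downward; lengths in m; the calibration is good to about 2 mm. A picture is of the moment at which its call begins. There is no depth.
- bot.close_job(): hands the job in; it is judged then, once.
The state is a dict: "t": time; "joints": joint angles; "joint_vel": joint speeds; "joint_efforts": joint torques, N m; "eef_pos": TCP position; "eef_rot": TCP orientation; "force": force on the tool from outside, world axes, zero at the start; "ft_torque": the same for the moment, N m; "finger_gap": finger opening in m; "grasp_force": force on a finger pad.
Only numpy, scipy, OpenCV 4.12 (cv2) and the standard library are available. Lean on these libraries where they do the work, as an engineer would, in place of code of your own. Each camera call takes 0.05 s, during which the arm holds its last target. There are 200 camera calls.

### The job

Get the turner's bench ready for the next batch. Take the straightedge by its grip and push all the loose round blanks together, as one group gathered in a row along its edge, until every one of them touches the fence, never touching the blanks with the gripper; leave the straightedge standing on its mat again, lying along it. Lower the finished wooden balls gently to the bottom of the deep tub, without dropping or knocking them, and leave the tape roll, spoon and mallet alone.

Things in the scene. Friction and masses are not known exactly. Their poses are not given: they have to be found in the camera images.
- fence: Fixed dark wooden bar, 360 mm long (its x), 30 mm wide (its y), 45 mm high, on the bench to the robot's right. Origin: centre of its underside. Its +y face, 15 mm from the origin, looks towards the blanks and is the face they must touch: a blank touching it has its centre at y = 45 mm in the fence's frame. Its place and yaw vary a little.
- straightedge: Loose straightedge, 0.35 kg: aluminium bar 300 mm long (its x), 30 mm wide (its y), 30 mm high; on its middle an upright wooden grip 100 mm long (x), 24 mm thick (y), from 30 to 95 mm above the underside. Origin: centre of its underside; z up. Stands on the mat at the start. Pinch the grip across its thickness, with the fingertips higher than the 28 mm high blanks.
- mat: Thin grey and white ribbed non-slip mat lying flat on the bench, 370 mm (its x) by 110 mm (its y), under 2 mm thick; the straightedge belongs on it, along its x. It is only a marking, with no step: things rest at bench height on it. Origin: its centre.
- blank1: Loose round wooden blank, a flat disc 60 mm in diameter, 28 mm high, about 0.06 kg, lying flat on the bench between mat and fence. Origin: centre of its underside. One of 2 to 4; None from the start means absent. May be knocked aside during the job.
- blank2: Loose round wooden blank, a flat disc 60 mm in diameter, 28 mm high, about 0.06 kg, lying flat on the bench between mat and fence. Origin: centre of its underside. One of 2 to 4; None from the start means absent. May be knocked aside during the job.
- blank3: Loose round wooden blank, a flat disc 60 mm in diameter, 28 mm high, about 0.06 kg, lying flat on the bench between mat and fence. Origin: centre of its underside. One of 2 to 4; None from the start means absent. May be knocked aside during the job.
- blank4: Loose round wooden blank, a flat disc 60 mm in diameter, 28 mm high, about 0.06 kg, lying flat on the bench between mat and fence. Origin: centre of its underside. One of 2 to 4; None from the start means absent. May be knocked aside during the job.
- rack: Fixed plywood block 250 mm (its x) by 70 mm (its y), 25 mm high, with three 34 mm square seats in its top at x = -85, 0 and 85 mm, in which the balls sit. Origin: centre of its underside. Rack and tub change places from start to start.
- ball1: Loose turned wooden ball, 60 mm in diameter, about 0.08 kg, sitting in a seat of the rack with its centre 50 mm above the bench. Origin: its centre; its axes mean nothing. One of 2 to 3; None from the start means absent. It rolls when left on a flat surface.
- ball2: Loose turned wooden ball, 60 mm in diameter, about 0.08 kg, sitting in a seat of the rack with its centre 50 mm above the bench. Origin: its centre; its axes mean nothing. One of 2 to 3; None from the start means absent. It rolls when left on a flat surface.
- ball3: Loose turned wooden ball, 60 mm in diameter, about 0.08 kg, sitting in a seat of the rack with its centre 50 mm above the bench. Origin: its centre; its axes mean nothing. One of 2 to 3; None from the start means absent. It rolls when left on a flat surface.
- tub: Fixed open-topped grey plastic tub, outside 270 mm (its x) by 180 mm (its y) by 115 mm high, walls and floor 6 mm thick. Origin: centre of its underside. A ball on its flat floor has its centre 36 mm above the bench.
- tape: Loose roll of grey tape standing flat, 100 mm in diameter, 48 mm high; bystander. Origin: centre of its underside.
- spoon: Loose dark carved wooden spoon, 245 mm long; bystander.
- mallet: Loose wooden mallet lying flat, head 120 mm long and 68 mm thick, handle 190 mm; bystander. Origin: under the middle of its head.
Things that resemble listed ones, but are neither listed nor needed, are in the scene too. What is shaped like the ball1 but red is not meant.

How it is judged:
On the way, in this order (a step that is already met when the one before it is completed fails the run):
1. all the blanks gathered in one row along the straightedge on the bench (its underside under 12 mm up, each within 8 mm of its long face), none of them within 1 cm of the fence yet (height (world z) of straightedge below 0.012 m and y of blank1 in the frame of straightedge between -0.053 and 0.053 m and x of blank1 in the frame of straightedge between -0.165 and 0.165 m and y of each of blank1, blank2, blank3, blank4 in the frame of fence above 0.055 m and y of blank2 in the frame of straightedge between -0.053 and 0.053 m and x of blank2 in the frame of straightedge between -0.165 and 0.165 m and y of blank3 in the frame of straightedge between -0.053 and 0.053 m and x of blank3 in the frame of straightedge between -0.165 and 0.165 m and y of blank4 in the frame of straightedge between -0.053 and 0.053 m and x of blank4 in the frame of straightedge between -0.165 and 0.165 m), for 0.1 s.
2. all the blanks pushed against the fence (y of blank1 in the frame of fence between 0.035 and 0.052 m and x of blank1 in the frame of fence between -0.185 and 0.185 m and height (world z) of each of blank1, blank2, blank3, blank4 below 0.008 m and y of blank2 in the frame of fence between 0.035 and 0.052 m and x of blank2 in the frame of fence between -0.185 and 0.185 m and y of blank3 in the frame of fence between 0.035 and 0.052 m and x of blank3 in the frame of fence between -0.185 and 0.185 m and y of blank4 in the frame of fence between 0.035 and 0.052 m and x of blank4 in the frame of fence between -0.185 and 0.185 m), for 0.1 s.
At the end, for the whole second after the job is handed in: Every blank lies flat within 7 mm of the fence's face, along the fence; the straightedge stands upright and free on its mat, within 45 mm of its middle each way and 0.2 rad of its direction; every ball lies on the floor of the tub, at rest (all of step 2 and x of straightedge in the frame of mat between -0.045 and 0.045 m and y of straightedge in the frame of mat between -0.045 and 0.045 m and angle between straightedge's own z axis and vertical below 0.1 rad and angle between the x axis of straightedge and the x axis of mat, either way round below 0.2 rad and height (world z) of straightedge below 0.008 m and linear speed of straightedge below 0.02 m/s and x of ball1 in the frame of tub between -0.13 and 0.13 m and y of ball1 in the frame of tub between -0.085 and 0.085 m and height (world z) of ball1 between 0.02 and 0.05 m and linear speed of each of ball1, ball2, ball3 below 0.03 m/s and x of ball2 in the frame of tub between -0.13 and 0.13 m and y of ball2 in the frame of tub between -0.085 and 0.085 m and height (world z) of ball2 between 0.02 and 0.05 m and x of ball3 in the frame of tub between -0.13 and 0.13 m and y of ball3 in the frame of tub between -0.085 and 0.085 m and height (world z) of ball3 between 0.02 and 0.05 m); the robot touches nothing.
It fails at once if the gripper or arm touches a blank (over 1 N) (contact force between any of the fingers, the arm and blank1 above 1 N or contact force between any of the fingers, the arm and blank2 above 1 N or contact force between any of the fingers, the arm and blank3 above 1 N or contact force between any of the fingers, the arm and blank4 above 1 N).
It fails at once if a ball is knocked against the tub or another ball (over 25 N) (contact force between any of ball1, ball2, ball3 and tub above 25 N or contact force between ball1 and ball2 above 25 N or contact force between any of ball1, ball2 and ball3 above 25 N).
It fails at once if tape roll, spoon or mallet moved more than 3 cm (distance of any of tape, spoon, mallet from where it was at the start of the episode above 0.03 m).
Of blank1, blank2, blank3, blank4 only 2 to 4 are there at a start; the rules pass over those that are not, and their reading is None.
Of ball1, ball2, ball3 only 2 to 3 are there at a start; the rules pass over those that are not, and their reading is None.
At some moment in a run one of blank1, blank2, blank3, blank4 may be knocked a few centimetres aside while the robot is not near it.
It also fails if it takes over 210 s, if anything falls off the work surface, if the arm or the gripper's body presses on something with over 40 N, if the wrist force passes 120 N, or if a joint passes its speed limit or range.

## Working session

There is one attempt and no reset: what is moved stays moved. The work goes in short steps, Python scripts to look and compute and a shell command to move; the robot and the scene stay as the last step left them, time stands still between calls to the robot, and variables do not carry over. Pictures are saved under pics/ and viewed, at most 14 in all, crops included, and the job is handed in when it is done.

```bash
mkdir -p pics
cat > h.py <<'E'
import numpy as np, cv2
from bench import bot
from scipy.spatial.transform import Rotation as Ro
def snap(name,fn):
    s=bot.snapshot(name); cv2.imwrite(fn,cv2.cvtColor(s["img"],cv2.COLOR_RGB2BGR)); np.save(fn+'.npy',{k:s[k] for k in s},allow_pickle=True); return s
def load(fn): return np.load(fn+'.npy',allow_pickle=True).item()
def px2w(s,u,v,z):
    f=s["img"].shape[0]/2/np.tan(np.radians(s["vfov"])/2)
    R=np.array(s["R"]);t=np.array(s["t"]);c=-R.T@t
    d=R.T@np.array([(u-s["cx"])/f,(v-s["cy"])/f,1]); return c+d*(z-c[2])/d[2]
def w2px(s,X):
    f=s["img"].shape[0]/2/np.tan(np.radians(s["vfov"])/2)
    p=np.array(s["R"])@np.array(X)+np.array(s["t"]); return p[:2]/p[2]*f+[s["cx"],s["cy"]]
E
python3 - <<'E'
from h import *
a=snap("scene","pics/s1.png");b=snap("top","pics/t1.png")
for n in "st": cv2.imwrite(f"pics/{n}1b.png",cv2.resize(cv2.imread(f"pics/{n}1.png"),(768,576),interpolation=cv2.INTER_CUBIC))
for s in(a,b): print(s["vfov"],s["cx"],s["cy"],-np.array(s["R"]).T@s["t"],s["R"])
print(bot.read_state())
E
```

```text
42.43415606544101 246.25464131425028 196.35863487928106 [ 1.2758088  -0.49301642  1.18796768] [[ 0.58853026  0.80847313 -0.00182703]
 [ 0.63191689 -0.46141291 -0.62271918]
 [-0.50429474  0.36533455 -0.78244328]]
47.01921079145736 259.3748137536802 192.20360341338937 [0.42454348 0.01596455 1.29751309] [[-0.02845696 -0.99953643 -0.01082285]
 [-0.99236873  0.02954913 -0.11971282]
 [ 0.11997713  0.0073336  -0.99274957]]
{'t': 0.1, 'joints': array([-1.30543307e+00,  1.31060683e-01,  1.48917682e+00,  8.73833443e-06,
        1.52300626e+00, -8.53800866e-02]), 'joint_vel': array([ 0.00158032, -0.00138407, -0.00245484, -0.00141196,  0.00048853,
        0.00029833]), 'joint_efforts': array([ 3.22797296e-04, -5.61341214e+01, -4.93096590e+01,  7.68799754e-02,
        2.93181126e-02, -5.05973571e-05]), 'eef_pos': array([ 0.20613584, -0.56325386,  0.40380347]), 'eef_rot': array([ 9.84661461e-01,  1.74473852e-01, -6.98462679e-05, -8.22604885e-04]), 'force': array([-0.93965464, -0.7194289 ,  0.38286616]), 'ft_torque': array([-0.03305683,  0.03336758,  0.0936684 ]), 'grasp_force': 0.0, 'finger_gap': 0.09308008278388658}
```

View pics/t1b.png

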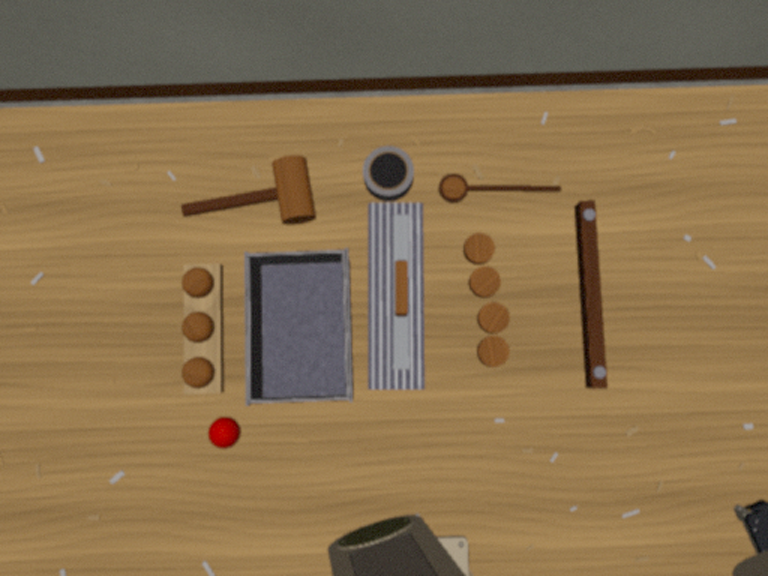

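View pics/s1b.png

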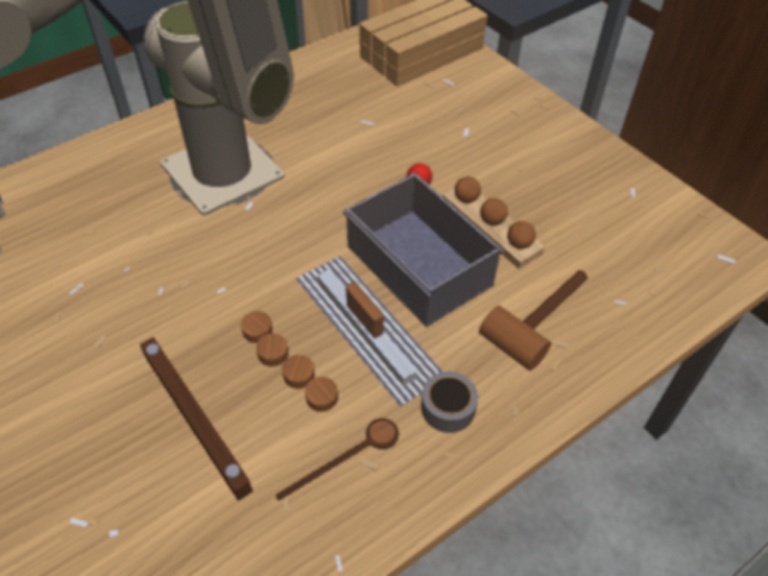

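The top picture (768 px wide) shows:
- Blanks at (479,248), (485,282), (493,318) and (493,351).
- Straightedge grip at (401,288), with the mat's corners around (368..424, 204..389).
- Fence from (587,203) to (597,387).
- Tub centred near (299,327).
- Brown balls at (198,282), (198,327) and (198,372) in the rack.
- A red ball at (224,432). It is a decoy, since the ones meant are brown and sit in the rack.

Next I'll confirm these and measure in enlarged crops.

Run:
```python
import cv2
i=cv2.imread("pics/t1.png")
cv2.imwrite("pics/c1.png",cv2.resize(i[125:270,240:410],None,fx=4,fy=4,interpolation=cv2.INTER_CUBIC)) 
cv2.imwrite("pics/c2.png",cv2.resize(i[160:305,110:245],None,fx=4,fy=4,interpolation=cv2.INTER_CUBIC))
```

```text
(no output)
```

View pics/c1.png

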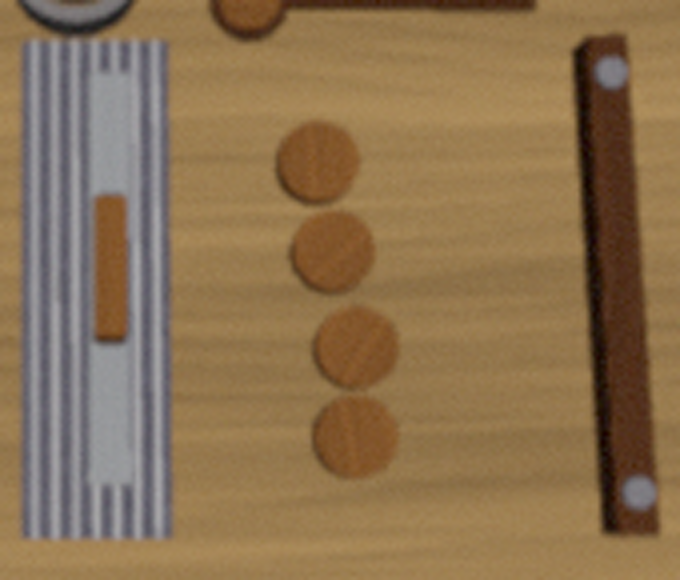

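View pics/c2.png

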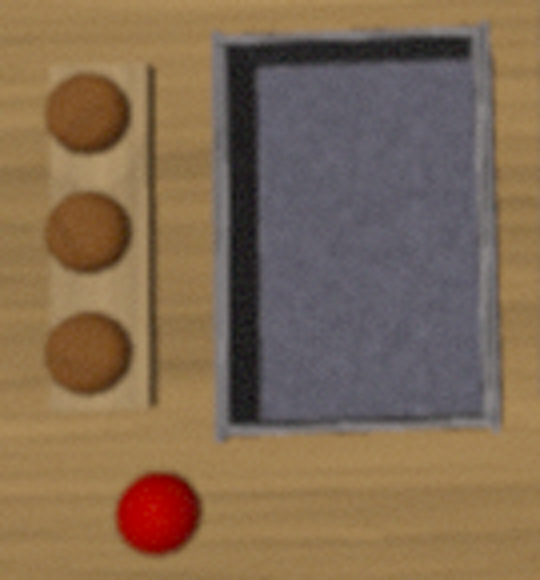

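c1 shows four blank tops at (318,161), (333,251), (357,346) and (355,436), the grip's top at x 95–127, y 195–340, and the fence at right. c2 shows brown balls at (88,112), (88,231) and (88,352). These sit in the rack and are the ones meant; the red one at (158,512) is not.

Run:
```python
from h import *
s=load("pics/t1.png")
C1=lambda u,v,z:px2w(s,240+(u+.5)/4-.5,125+(v+.5)/4-.5,z)[:2].round(4)
C2=lambda u,v,z:px2w(s,110+(u+.5)/4-.5,160+(v+.5)/4-.5,z)[:2].round(4)
print("mat",[C1(*p,0.001) for p in[(22,40),(168,40),(171,538),(22,538)]])
print("bar",[C1(*p,.03) for p in[(90,70),(131,70),(131,487),(90,487)]])
print("grip",[C1(*p,.095) for p in[(95,195),(127,195),(127,340),(95,340)]])
print("blanks",[C1(*p,.028) for p in[(318,161),(333,251),(357,346),(355,436)]])
print("fence",[C1(*p,.045) for p in[(586,47),(625,37),(658,530),(610,530)]], "bolts",C1(611,72,.045),C1(639,492,.045))
print("balls",[C2(*p,.05) for p in[(88,112),(88,231),(88,352)]])
print("tub",[C2(*p,.115) for p in[(215,36),(488,27),(498,426),(220,437)]])
print("red",C2(158,512,.03))
print("tape",px2w(s,388/1.5,170/1.5,.048)[:2])
```

```text
mat [array([0.7568, 0.0634]), array([ 0.7534, -0.0462]), array([ 0.3836, -0.0357]), array([0.3866, 0.0725])]
bar [array([0.7254, 0.0131]), array([ 0.7244, -0.017 ]), array([ 0.4212, -0.0073]), array([0.422 , 0.0219])]
grip [array([0.6218, 0.0123]), array([ 0.6212, -0.0097]), array([ 0.521 , -0.0065]), array([0.5216, 0.0153])]
blanks [array([ 0.653, -0.151]), array([ 0.5866, -0.1589]), array([ 0.5172, -0.173 ]), array([ 0.4528, -0.1685])]
fence [array([ 0.7276, -0.346 ]), array([ 0.7342, -0.3746]), array([ 0.3809, -0.3746]), array([ 0.3818, -0.3411])] bolts [ 0.7087 -0.3629] [ 0.4076 -0.3631]
balls [array([0.5994, 0.39  ]), array([0.5142, 0.3895]), array([0.429 , 0.3889])]
tub [array([0.6399, 0.2841]), array([0.6404, 0.0981]), array([0.3724, 0.0971]), array([0.3704, 0.2815])]
red [0.3154 0.3446]
tape [0.80705441 0.02066884]
```

```bash
cat >> h.py <<'E'
def plan(*T):
    "targets (x,y,z of grasp point, yaw of tool x); prints rows, each target assumed reached before next"
    st=bot.read_state(); p=np.array(st["eef_pos"]); R=Ro.from_quat(st["eef_rot"])
    for x,y,z,yaw in T:
        P=np.array([x,y,z+bot.grasp_offset]); G=Ro.from_euler('z',yaw)*Ro.from_euler('x',np.pi)
        print((R.inv().apply(P-p)/.2).round(3),((R.inv()*G).as_rotvec()/np.pi).round(4)); p,R=P,G
    print("t",round(st["t"],2),"gap",st["finger_gap"],"j",np.round(st["joints"],2))
E
python3 - <<'E'
from h import *
plan((.35,-.48,.236,0),(.5,-.3,.236,0),(.5994,-.1,.236,0),(.5994,.1,.236,0),(.5994,.3,.2,0),(.5994,.39,.12,0),(.5994,.39,.06,0))
E
```

```text
[ 0.819 -0.144  0.003] [-0.0005  0.      0.1116]
[ 0.75 -0.9  -0.  ] [0. 0. 0.]
[ 0.497 -1.    -0.   ] [0. 0. 0.]
[ 0. -1. -0.] [0. 0. 0.]
[ 0.   -1.    0.18] [0. 0. 0.]
[ 0.   -0.45  0.4 ] [0. 0. 0.]
[ 0.  -0.   0.3] [0. 0. 0.]
t 0.1 gap 0.09308008278388658 j [-1.31  0.13  1.49  0.    1.52 -0.09]
```

```bash
python3 -m jog '[[[0.82,-0.144,0,-0.0005,0,0.1116,1],[0.82,-0.144,0,-0.0005,0,0.1116,1],[0.82,-0.144,0,-0.0005,0,0.1116,1],[0.82,-0.144,0,-0.0005,0,0.1116,1],[0.82,-0.144,0,-0.0005,0,0.1116,1],[0.82,-0.144,0,-0.0005,0,0.1116,1],[0.82,-0.144,0,-0.0005,0,0.1116,1]]]'
python3 -m jog '[[[0.75,-0.9,0,0,0,0,1],[0.75,-0.9,0,0,0,0,1],[0.75,-0.9,0,0,0,0,1],[0.75,-0.9,0,0,0,0,1],[0.75,-0.9,0,0,0,0,1],[0.75,-0.9,0,0,0,0,1],[0.75,-0.9,0,0,0,0,1],[0.75,-0.9,0,0,0,0,1],[0.75,-0.9,0,0,0,0,1]]]'
python3 -m jog '[[[0.5,-1,0,0,0,0,1],[0.5,-1,0,0,0,0,1],[0.5,-1,0,0,0,0,1],[0.5,-1,0,0,0,0,1],[0.5,-1,0,0,0,0,1],[0.5,-1,0,0,0,0,1],[0.5,-1,0,0,0,0,1],[0.5,-1,0,0,0,0,1]]]'
python3 -m jog '[[[0,-1,0,0,0,0,1],[0,-1,0,0,0,0,1],[0,-1,0,0,0,0,1],[0,-1,0,0,0,0,1],[0,-1,0,0,0,0,1],[0,-1,0,0,0,0,1],[0,-1,0,0,0,0,1]]]'
python3 -m jog '[[[0,-1,0.18,0,0,0,1],[0,-1,0.18,0,0,0,1],[0,-1,0.18,0,0,0,1],[0,-1,0.18,0,0,0,1],[0,-1,0.18,0,0,0,1],[0,-1,0.18,0,0,0,1],[0,-1,0.18,0,0,0,1],[0,-1,0.18,0,0,0,1]]]'
python3 - <<'E'
from h import *
plan((.5994,.39,.13,0),(.5994,.39,.06,0))
E
```

```text
t: 0.68
eef_pos: [0.3503, -0.48, 0.4043]
eef_rot: [1.0, 0.001, -0.0, 0.001]
force: [-0.2, -0.2, 0.5]
finger_gap: 0.0924
grasp_force: 0.0
t: 1.43
eef_pos: [0.4993, -0.3015, 0.4043]
eef_rot: [1.0, -0.001, -0.0, 0.001]
force: [0.1, -0.6, -0.0]
finger_gap: 0.0928
grasp_force: 0.0
t: 2.1
eef_pos: [0.6, -0.1013, 0.4039]
eef_rot: [1.0, -0.0, -0.0, 0.001]
force: [0.4, 0.1, 0.4]
finger_gap: 0.0932
grasp_force: 0.0
t: 2.68
eef_pos: [0.6002, 0.099, 0.4039]
eef_rot: [1.0, 0.0, 0.0, 0.001]
force: [-0.6, -0.3, 0.0]
finger_gap: 0.0928
grasp_force: 0.0
t: 3.35
eef_pos: [0.6013, 0.2973, 0.3675]
eef_rot: [1.0, -0.001, 0.0, 0.001]
force: [-0.3, 0.1, -0.2]
finger_gap: 0.0928
grasp_force: 0.0
[-0.01  -0.465  0.35 ] [ 0.0009 -0.0001 -0.0007]
[ 0.   -0.    0.35] [0. 0. 0.]
t 3.35 gap 0.09276584296030577 j [ 0.38  0.34  1.32 -0.    1.49  1.96]
```

Above the first ball, check with the wrist camera.

```bash
python3 -m jog '[[[-0.01,-0.465,0.35,0,0,0,1],[-0.01,-0.465,0.35,0,0,0,1],[-0.01,-0.465,0.35,0,0,0,1],[-0.01,-0.465,0.35,0,0,0,1],[-0.01,-0.465,0.35,0,0,0,1],[-0.01,-0.465,0.35,0,0,0,1],[-0.01,-0.465,0.35,0,0,0,1]]]'
python3 - <<'E'
from h import *
s=snap("wrist","pics/w1.png")
for q in[(.5994,.39,.05),(.5142,.3895,.05),(.429,.3889,.05)]: print(w2px(s,q).round(1))
plan((.5994,.39,.06,0))
E
```

```text
t: 3.93
eef_pos: [0.5997, 0.3907, 0.2997]
eef_rot: [1.0, -0.001, 0.002, 0.0]
force: [0.4, 0.4, 0.0]
finger_gap: 0.0931
grasp_force: 0.0
[250.8 203.6]
[251.3 284.6]
[251.9 352.6]
[-0.002  0.005  0.363] [ 0.0001 -0.001  -0.0007]
t 3.98 gap 0.09300325800764 j [ 0.51  0.5   1.23 -0.    1.41  2.08]
```

View pics/w1.png

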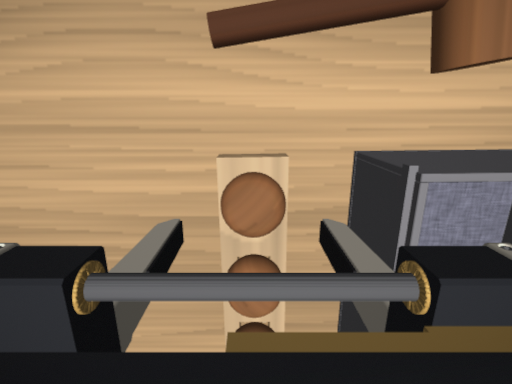

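The ball sits at (253,204), within 2 px of the prediction, between the fingertips at 180 and 320. I'll descend and grip.

```bash
python3 -m jog '[[[0,0.01,0.1,0,0,0,1],[0,0.01,0.2,0,0,0,1],[0,0.01,0.3,0,0,0,1],[0,0.01,0.363,0,0,0,1],[0,0.01,0.363,0,0,0,1],[0,0.01,0.363,0,0,0,0.6],[0,0.01,0.363,0,0,0,0.5],[0,0.01,0.363,0,0,0,0.5],[0,0.01,0.363,0,0,0,0.5],[0,0.01,0.363,0,0,0,0.5],[0,0.01,0.363,0,0,0,0.5],[0,0.01,0.363,0,0,0,0.5]]]' 15
python3 - <<'E'
from h import *
plan((.5994,.39,.2,0),(.5994,.2,.2,0),(.5,.145,.2,np.pi/2),(.475,.235,.16,np.pi/2),(.475,.235,.047,np.pi/2))
E
```

```text
t: 4.98
eef_pos: [0.5987, 0.3901, 0.2259]
eef_rot: [1.0, 0.0, 0.001, 0.001]
force: [-1.3, -4.7, 5.0]
finger_gap: 0.0595
grasp_force: 15.0
[ 0.005  0.002 -0.707] [ 0.0009 -0.0004  0.    ]
[0.   0.95 0.  ] [0. 0. 0.]
[-0.497  0.275  0.   ] [ 0.   0.  -0.5]
[ 0.45  -0.125  0.2  ] [0. 0. 0.]
[ 0.    -0.     0.565] [0. 0. 0.]
t 4.98 gap 0.0594696754820257 j [ 0.51  0.57  1.28 -0.    1.29  2.08]
```

```bash
python3 -m jog '[[[0,0,-0.1,0,0,0,0.5],[0,0,-0.25,0,0,0,0.5],[0,0,-0.4,0,0,0,0.5],[0,0,-0.55,0,0,0,0.5],[0,0,-0.7,0,0,0,0.5],[0,0,-0.7,0,0,0,0.5]]]' 15
python3 -m jog '[[[-0.1,0.12,0,0,0,-0.03,0.5],[-0.2,0.24,0,0,0,-0.07,0.5],[-0.3,0.36,0,0,0,-0.11,0.5],[-0.4,0.48,0,0,0,-0.15,0.5],[-0.5,0.6,0,0,0,-0.19,0.5],[-0.6,0.72,0,0,0,-0.23,0.5],[-0.62,0.775,0,0,0,-0.27,0.5],[-0.62,0.775,0,0,0,-0.31,0.5],[-0.62,0.775,0,0,0,-0.35,0.5],[-0.62,0.775,0,0,0,-0.39,0.5],[-0.62,0.775,0,0,0,-0.43,0.5],[-0.62,0.775,0,0,0,-0.47,0.5],[-0.62,0.775,0,0,0,-0.5,0.5],[-0.62,0.775,0,0,0,-0.5,0.5],[-0.62,0.775,0,0,0,-0.5,0.5]]]'
python3 - <<'E'
from h import *
plan((.475,.235,.16,np.pi/2),(.475,.235,.08,np.pi/2),(.475,.235,.047,np.pi/2))
E
```

```text
t: 5.48
eef_pos: [0.5994, 0.3918, 0.3743]
eef_rot: [1.0, 0.0, 0.005, -0.002]
force: [0.3, 1.2, 1.7]
finger_gap: 0.0591
grasp_force: 15.0
t: 6.73
eef_pos: [0.4741, 0.236, 0.3649]
eef_rot: [0.708, 0.706, -0.0, 0.001]
force: [-0.8, -0.6, -0.4]
finger_gap: 0.0593
grasp_force: 15.0
[-0.004  0.005  0.188] [ 0.0001  0.0005 -0.001 ]
[ 0.  -0.   0.4] [0. 0. 0.]
[ 0.    -0.     0.165] [0. 0. 0.]
t 6.73 gap 0.059327124316368746 j [ 0.37 -0.04  1.73 -0.    1.45  0.37]
```

```bash
python3 -m jog '[[[0,0,0.12,0,0,0,0.5],[0,0,0.24,0,0,0,0.5],[0,0,0.36,0,0,0,0.5],[0,0,0.46,0,0,0,0.5],[0,0,0.56,0,0,0,0.5],[0,0,0.62,0,0,0,0.5],[0,0,0.67,0,0,0,0.5],[0,0,0.71,0,0,0,0.5],[0,0,0.73,0,0,0,0.5],[0,0,0.745,0,0,0,0.5],[0,0,0.745,0,0,0,0.5],[0,0,0.745,0,0,0,0.5]]]'
python3 -m jog '[[[0,0,0.004,0,0,0,0.5],[0,0,0.008,0,0,0,0.5],[0,0,0.012,0,0,0,0.5],[0,0,0.016,0,0,0,0.5],[0,0,0.016,0,0,0,0.5]]]'
```

```text
t: 7.73
eef_pos: [0.4746, 0.2358, 0.2168]
eef_rot: [0.707, 0.707, 0.0, 0.001]
force: [-0.0, -0.4, -1.6]
finger_gap: 0.0592
grasp_force: 15.0
t: 8.15
eef_pos: [0.4744, 0.2357, 0.213]
eef_rot: [0.707, 0.707, -0.0, 0.001]
force: [-0.1, 0.1, -0.1]
finger_gap: 0.0595
grasp_force: 15.0
```

```bash
python3 -m jog '[[[0,0,0.003,0,0,0,0.5],[0,0,0.006,0,0,0,0.5],[0,0,0.006,0,0,0,0.5],[0,0,0.006,0,0,0,0.645],[0,0,0.006,0,0,0,0.65],[0,0,0.006,0,0,0,0.655],[0,0,0.006,0,0,0,0.66],[0,0,0.006,0,0,0,0.67],[0,0,0.006,0,0,0,0.68],[0,0,0.006,0,0,0,0.7],[0,0,0.006,0,0,0,0.75],[0,0,0.006,0,0,0,0.8],[0,0,0.006,0,0,0,0.8],[0,0,-0.1,0,0,0,0.8],[0,0,-0.2,0,0,0,0.8],[0,0,-0.4,0,0,0,0.8],[0,0,-0.6,0,0,0,0.9],[0,0,-0.75,0,0,0,1],[0,0,-0.75,0,0,0,1]]]'
python3 - <<'E'
from h import *
s=snap("top","pics/t2.png")
i=cv2.imread("pics/t2.png");cv2.imwrite("pics/c3.png",cv2.resize(i[120:310,110:410],None,fx=2.5,fy=2.5,interpolation=cv2.INTER_CUBIC))
plan((.5142,.3885,.2,0),(.5142,.3885,.06,0))
E
```

```text
t: 9.73
eef_pos: [0.476, 0.2366, 0.3713]
eef_rot: [0.707, 0.707, 0.005, 0.003]
force: [1.1, 1.1, 1.3]
finger_gap: 0.0896
grasp_force: 0.0
[0.76  0.194 0.005] [ 0.0017 -0.0025  0.5001]
[ 0.  -0.   0.7] [0. 0. 0.]
t 9.78 gap 0.09117485060199564 j [ 0.37 -0.04  1.73 -0.    1.44  0.37]
```

View pics/c3.png

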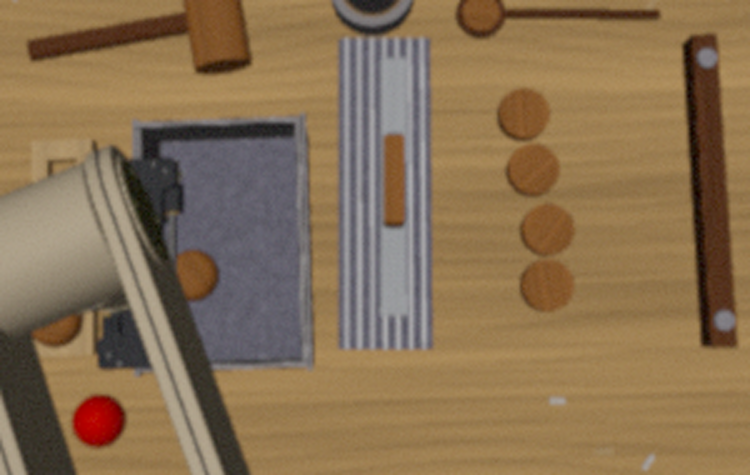

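The first ball lies in the tub at (193,274) and the blanks haven't moved. Next is the middle ball.

```bash
python3 -c "
from h import *
s=load('pics/t2.png');print(px2w(s,110+193/2.5,120+274/2.5,.036))"
python3 -m jog '[[[0.12,0.03,0,0,0,0.04,1],[0.24,0.06,0,0,0,0.08,1],[0.36,0.09,0,0,0,0.12,1],[0.48,0.12,0,0,0,0.16,1],[0.6,0.15,0,0,0,0.2,1],[0.72,0.19,0,0,0,0.24,1],[0.76,0.194,0,0,0,0.28,1],[0.76,0.194,0,0,0,0.32,1],[0.76,0.194,0,0,0,0.36,1],[0.76,0.194,0,0,0,0.4,1],[0.76,0.194,0,0,0,0.44,1],[0.76,0.194,0,0,0,0.48,1],[0.76,0.194,0,0,0,0.5,1],[0.76,0.194,0,0,0,0.5,1],[0.76,0.194,0,0,0,0.5,1]]]'
python3 -m jog '[[[0,0,0.1,0,0,0,1],[0,0,0.1,0,0,0,1]]]'
python3 -c "
from h import *
plan((.5142,.3885,.06,0))"
```

```text
[0.47563877 0.23432308 0.036     ]
t: 11.03
eef_pos: [0.5127, 0.3878, 0.3612]
eef_rot: [1.0, 0.001, -0.001, 0.001]
force: [-0.2, 0.7, 0.1]
finger_gap: 0.0927
grasp_force: 0.0
t: 11.2
eef_pos: [0.5122, 0.3873, 0.3387]
eef_rot: [1.0, 0.001, -0.002, 0.002]
force: [-0.2, -0.0, -2.1]
finger_gap: 0.093
grasp_force: 0.0
[ 0.012 -0.008  0.557] [0.0013 0.0013 0.0009]
t 11.2 gap 0.09295042583887834 j [ 0.57  0.28  1.44 -0.    1.43  2.14]
```

```bash
python3 -m jog '[[[0.01,-0.005,0.15,0,0,0,1],[0.01,-0.005,0.3,0,0,0,1],[0.01,-0.005,0.42,0,0,0,1],[0.01,-0.005,0.5,0,0,0,1],[0.01,-0.005,0.547,0,0,0,1],[0.01,-0.005,0.547,0,0,0,1],[0.01,-0.005,0.547,0,0,0,1],[0.01,-0.005,0.547,0,0,0,0.6],[0.01,-0.005,0.547,0,0,0,0.5],[0.01,-0.005,0.547,0,0,0,0.5],[0.01,-0.005,0.547,0,0,0,0.5],[0.01,-0.005,0.547,0,0,0,0.5],[0.01,-0.005,0.547,0,0,0,0.5],[0.01,-0.005,0.547,0,0,0,0.5]]]' 15
python3 -m jog '[[[0,0,-0.1,0,0,0,0.5],[0,0,-0.25,0,0,0,0.5],[0,0,-0.4,0,0,0,0.5],[0,0,-0.55,0,0,0,0.5],[0,0,-0.7,0,0,0,0.5],[0,0,-0.7,0,0,0,0.5],[0,0,-0.7,0,0,0,0.5]]]'
python3 -c "
from h import *
plan((.475,.27,.2,np.pi/2),(.475,.146,.2,np.pi/2),(.475,.146,.045,np.pi/2))"
```

```text
t: 12.37
eef_pos: [0.5151, 0.3887, 0.2336]
eef_rot: [1.0, 0.0, 0.0, 0.001]
force: [-1.1, -1.3, 3.4]
finger_gap: 0.0591
grasp_force: 15.0
t: 12.95
eef_pos: [0.5155, 0.3893, 0.3761]
eef_rot: [1.0, 0.0, 0.002, -0.001]
force: [0.1, 0.2, -1.7]
finger_gap: 0.0592
grasp_force: 15.0
[-0.203  0.597  0.042] [ 0.0008 -0.0014 -0.4999]
[-0.62  0.    0.  ] [0. 0. 0.]
[ 0.    -0.     0.775] [0. 0. 0.]
t 12.95 gap 0.05918166418236292 j [ 0.57  0.27  1.39 -0.    1.48  2.14]
```

```bash
python3 -m jog '[[[-0.03,0.1,0,0,0,-0.03,0.5],[-0.07,0.2,0,0,0,-0.07,0.5],[-0.1,0.3,0,0,0,-0.11,0.5],[-0.14,0.4,0,0,0,-0.15,0.5],[-0.17,0.5,0,0,0,-0.19,0.5],[-0.2,0.6,0,0,0,-0.23,0.5],[-0.2,0.7,0,0,0,-0.27,0.5],[-0.2,0.8,0,0,0,-0.31,0.5],[-0.2,0.9,0,0,0,-0.35,0.5],[-0.2,1,0,0,0,-0.39,0.5],[-0.2,1,0,0,0,-0.43,0.5],[-0.2,1,0,0,0,-0.47,0.5],[-0.2,1,0,0,0,-0.5,0.5],[-0.2,1,0,0,0,-0.5,0.5],[-0.2,1,0,0,0,-0.5,0.5]]]'
python3 -m jog '[[[-0.1,0,0,0,0,0,0.5],[-0.215,0,0,0,0,0,0.5],[-0.215,0,0,0,0,0,0.5],[-0.215,0,0,0,0,0,0.5]]]'
python3 -c "
from h import *
plan((.475,.146,.0526,np.pi/2))"
```

```text
t: 14.2
eef_pos: [0.4746, 0.1888, 0.3719]
eef_rot: [0.708, 0.706, -0.002, -0.0]
force: [0.7, 0.0, -1.0]
finger_gap: 0.0591
grasp_force: 15.0
t: 14.53
eef_pos: [0.4749, 0.1454, 0.3729]
eef_rot: [0.709, 0.706, -0.001, 0.0]
force: [0.2, -1.2, -1.3]
finger_gap: 0.0594
grasp_force: 15.0
[0.004 0.001 0.765] [-0.0003  0.0005 -0.0014]
t 14.53 gap 0.05944981362700941 j [ 0.19 -0.13  1.81 -0.    1.47  0.2 ]
```

```bash
python3 -m jog '[[[0,0,0.12,0,0,0,0.5],[0,0,0.24,0,0,0,0.5],[0,0,0.36,0,0,0,0.5],[0,0,0.46,0,0,0,0.5],[0,0,0.56,0,0,0,0.5],[0,0,0.62,0,0,0,0.5],[0,0,0.67,0,0,0,0.5],[0,0,0.7,0,0,0,0.5],[0,0,0.72,0,0,0,0.5],[0,0,0.73,0,0,0,0.5],[0,0,0.73,0,0,0,0.5],[0,0,0.73,0,0,0,0.5]]]'
python3 -m jog '[[[0,0,0.004,0,0,0,0.5],[0,0,0.008,0,0,0,0.5],[0,0,0.012,0,0,0,0.5],[0,0,0.012,0,0,0,0.5],[0,0,0.012,0,0,0,0.5]]]'
```

```text
t: 15.53
eef_pos: [0.4755, 0.1458, 0.2284]
eef_rot: [0.707, 0.707, 0.0, 0.001]
force: [-0.7, 0.2, -1.1]
finger_gap: 0.0592
grasp_force: 15.0
t: 15.95
eef_pos: [0.475, 0.1457, 0.2252]
eef_rot: [0.707, 0.707, -0.0, 0.001]
force: [0.5, -0.1, -0.6]
finger_gap: 0.059
grasp_force: 15.0
```

```bash
python3 -m jog '[[[0,0,0.005,0,0,0,0.5],[0,0,0.01,0,0,0,0.5],[0,0,0.014,0,0,0,0.5],[0,0,0.018,0,0,0,0.5],[0,0,0.022,0,0,0,0.5],[0,0,0.025,0,0,0,0.5],[0,0,0.025,0,0,0,0.5],[0,0,0.025,0,0,0,0.5]]]'
python3 -m jog '[[[0,0,0.001,0,0,0,0.645],[0,0,0.001,0,0,0,0.65],[0,0,0.001,0,0,0,0.655],[0,0,0.001,0,0,0,0.66],[0,0,0.001,0,0,0,0.67],[0,0,0.001,0,0,0,0.68],[0,0,0.001,0,0,0,0.7],[0,0,0.001,0,0,0,0.75],[0,0,0.001,0,0,0,0.8],[0,0,0.001,0,0,0,0.8],[0,0,-0.1,0,0,0,0.8],[0,0,-0.2,0,0,0,0.8],[0,0,-0.4,0,0,0,0.8],[0,0,-0.6,0,0,0,0.9],[0,0,-0.75,0,0,0,1],[0,0,-0.75,0,0,0,1],[0,0,-0.75,0,0,0,1]]]'
python3 -c "
from h import *
plan((.429,.3,.2,0.3),(.429,.388,.2,0),(.429,.388,.06,0))"
```

```text
t: 16.62
eef_pos: [0.4751, 0.1457, 0.2205]
eef_rot: [0.707, 0.707, -0.0, 0.001]
force: [-3.8, -0.6, 3.9]
finger_gap: 0.059
grasp_force: 15.0
t: 18.03
eef_pos: [0.4758, 0.1461, 0.3729]
eef_rot: [0.707, 0.707, 0.002, 0.002]
force: [0.0, -1.0, -0.6]
finger_gap: 0.0921
grasp_force: 0.0
[ 0.77  -0.234  0.027] [ 0.0016 -0.001   0.4046]
[ 0.13 -0.42 -0.  ] [ 0.     -0.      0.0955]
[ 0.  -0.   0.7] [0. 0. 0.]
t 18.03 gap 0.09212106754089767 j [ 0.2  -0.14  1.81 -0.    1.46  0.2 ]
```

```bash
python3 -m jog '[[[0.12,-0.03,0,0,0,0.04,1],[0.24,-0.06,0,0,0,0.08,1],[0.36,-0.09,0,0,0,0.12,1],[0.48,-0.12,0,0,0,0.16,1],[0.6,-0.15,0,0,0,0.2,1],[0.72,-0.19,0,0,0,0.24,1],[0.84,-0.22,0,0,0,0.28,1],[0.96,-0.235,0,0,0,0.32,1],[1,-0.235,0,0,0,0.36,1],[1,-0.235,0,0,0,0.4,1],[1,-0.235,0,0,0,0.44,1],[1,-0.235,0,0,0,0.48,1],[1,-0.235,0,0,0,0.5,1],[1,-0.235,0,0,0,0.5,1],[1,-0.235,0,0,0,0.5,1]]]'
python3 -m jog '[[[0,-0.1,0.05,0,0,0,1],[0,-0.21,0.1,0,0,0,1],[0,-0.21,0.15,0,0,0,1],[0,-0.21,0.15,0,0,0,1],[0,-0.21,0.15,0,0,0,1]]]'
python3 -c "
from h import *
plan((.429,.388,.06,0))
s=snap('top','pics/t3.png');snap('wrist','pics/w3.png')
print(w2px(load('pics/w3.png'),(.429,.388,.05)))
i=cv2.imread('pics/t3.png');j=cv2.imread('pics/w3.png')
cv2.imwrite('pics/m3.png',np.hstack([cv2.resize(i[160:280,110:260],(480,384)),j[:,100:400]]))"
```

```text
t: 19.28
eef_pos: [0.4276, 0.3457, 0.3682]
eef_rot: [1.0, 0.001, -0.001, 0.001]
force: [-0.2, 0.3, -0.9]
finger_gap: 0.093
grasp_force: 0.0
t: 19.7
eef_pos: [0.4276, 0.3873, 0.3384]
eef_rot: [1.0, 0.001, -0.001, 0.002]
force: [-0.4, -0.3, 0.4]
finger_gap: 0.0928
grasp_force: 0.0
[ 0.008 -0.006  0.555] [0.0012 0.0007 0.0006]
t 19.7 gap 0.09284783683519428 j [ 0.65  0.11  1.63 -0.    1.4   2.22]
[248.82308763 189.30331934]
```

View pics/m3.png

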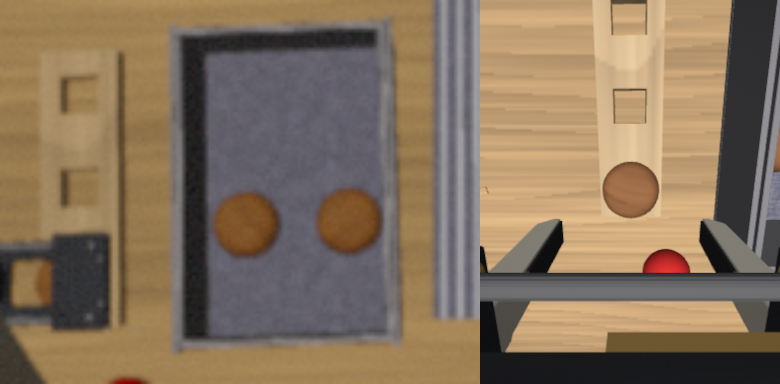

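Both balls lie apart on the tub floor (montage (247,223) and (349,220)). The third ball is at wrist (250,189), as predicted.

```bash
python3 -m jog '[[[0.01,-0.003,0.15,0,0,0,1],[0.01,-0.003,0.3,0,0,0,1],[0.01,-0.003,0.42,0,0,0,1],[0.01,-0.003,0.5,0,0,0,1],[0.01,-0.003,0.55,0,0,0,1],[0.01,-0.003,0.55,0,0,0,1],[0.01,-0.003,0.55,0,0,0,1],[0.01,-0.003,0.55,0,0,0,0.6],[0.01,-0.003,0.55,0,0,0,0.5],[0.01,-0.003,0.55,0,0,0,0.5],[0.01,-0.003,0.55,0,0,0,0.5],[0.01,-0.003,0.55,0,0,0,0.5],[0.01,-0.003,0.55,0,0,0,0.5],[0.01,-0.003,0.55,0,0,0,0.5]]]' 15
python3 -m jog '[[[0,0,-0.1,0,0,0,0.5],[0,0,-0.25,0,0,0,0.5],[0,0,-0.4,0,0,0,0.5],[0,0,-0.55,0,0,0,0.5],[0,0,-0.7,0,0,0,0.5],[0,0,-0.7,0,0,0,0.5],[0,0,-0.7,0,0,0,0.5]]]'
python3 -c "
from h import *
plan((.535,.19,.2,np.pi/2))"
```

```text
t: 20.97
eef_pos: [0.4302, 0.3881, 0.2302]
eef_rot: [1.0, 0.0, 0.0, 0.001]
force: [0.0, -3.4, 5.3]
finger_gap: 0.0596
grasp_force: 15.0
t: 21.55
eef_pos: [0.4305, 0.389, 0.3723]
eef_rot: [1.0, 0.0, 0.002, -0.001]
force: [-0.7, 0.1, -0.7]
finger_gap: 0.0591
grasp_force: 15.0
[0.522 0.995 0.026] [ 0.0006 -0.0014 -0.4999]
t 21.55 gap 0.05909533768262695 j [ 0.65  0.09  1.59 -0.    1.46  2.22]
```

```bash
python3 -m jog '[[[0.05,0.1,0,0,0,-0.03,0.5],[0.1,0.2,0,0,0,-0.07,0.5],[0.15,0.3,0,0,0,-0.11,0.5],[0.2,0.4,0,0,0,-0.15,0.5],[0.25,0.5,0,0,0,-0.19,0.5],[0.3,0.6,0,0,0,-0.23,0.5],[0.35,0.7,0,0,0,-0.27,0.5],[0.4,0.8,0,0,0,-0.31,0.5],[0.47,0.9,0,0,0,-0.35,0.5],[0.52,0.99,0,0,0,-0.39,0.5],[0.52,0.99,0,0,0,-0.43,0.5],[0.52,0.99,0,0,0,-0.47,0.5],[0.52,0.99,0,0,0,-0.5,0.5],[0.52,0.99,0,0,0,-0.5,0.5],[0.52,0.99,0,0,0,-0.5,0.5],[0.52,0.99,0,0,0,-0.5,0.5]]]'
python3 -c "
from h import *
plan((.535,.19,.0492,np.pi/2))"
```

```text
t: 22.88
eef_pos: [0.5337, 0.1906, 0.369]
eef_rot: [0.708, 0.706, -0.001, 0.0]
force: [-0.4, 0.1, -0.3]
finger_gap: 0.0596
grasp_force: 15.0
[-0.001  0.008  0.762] [-0.0005  0.0006 -0.001 ]
t 22.88 gap 0.059604780979731604 j [ 0.25  0.06  1.63 -0.    1.45  0.26]
```

```bash
python3 -m jog '[[[0,0,0.12,0,0,0,0.5],[0,0,0.24,0,0,0,0.5],[0,0,0.36,0,0,0,0.5],[0,0,0.46,0,0,0,0.5],[0,0,0.54,0,0,0,0.5],[0,0,0.6,0,0,0,0.5],[0,0,0.65,0,0,0,0.5],[0,0,0.68,0,0,0,0.5],[0,0,0.7,0,0,0,0.5],[0,0,0.71,0,0,0,0.5],[0,0,0.72,0,0,0,0.5],[0,0,0.73,0,0,0,0.5],[0,0,0.735,0,0,0,0.5],[0,0,0.735,0,0,0,0.5],[0,0,0.735,0,0,0,0.5]]]'
python3 -c "
from h import *
plan((.535,.19,.0492,np.pi/2))"
```

```text
t: 24.13
eef_pos: [0.5342, 0.1903, 0.2235]
eef_rot: [0.707, 0.707, -0.0, 0.001]
force: [0.2, 0.3, -1.4]
finger_gap: 0.059
grasp_force: 15.0
[-0.002  0.004  0.035] [0.0002 0.0005 0.    ]
t 24.13 gap 0.059003161446458445 j [ 0.25  0.2   1.75 -0.    1.19  0.25]
```

```bash
python3 -m jog '[[[0,0,0.005,0,0,0,0.5],[0,0,0.01,0,0,0,0.5],[0,0,0.015,0,0,0,0.5],[0,0,0.02,0,0,0,0.5],[0,0,0.025,0,0,0,0.5],[0,0,0.03,0,0,0,0.5],[0,0,0.033,0,0,0,0.5],[0,0,0.033,0,0,0,0.5],[0,0,0.033,0,0,0,0.5]]]'
python3 -m jog '[[[0,0,0,0,0,0,0.645],[0,0,0,0,0,0,0.65],[0,0,0,0,0,0,0.655],[0,0,0,0,0,0,0.66],[0,0,0,0,0,0,0.67],[0,0,0,0,0,0,0.68],[0,0,0,0,0,0,0.7],[0,0,0,0,0,0,0.75],[0,0,0,0,0,0,0.78],[0,0,0,0,0,0,0.78],[0,0,-0.1,0,0,0,0.78],[0,0,-0.2,0,0,0,0.78],[0,0,-0.4,0,0,0,0.78],[0,0,-0.6,0,0,0,0.9],[0,0,-0.75,0,0,0,1],[0,0,-0.75,0,0,0,1],[0,0,-0.75,0,0,0,1]]]'
python3 -c "
from h import *
plan((.5725,.003,.2,-.031),(.5725,.003,.072,-.031))"
```

```text
t: 24.88
eef_pos: [0.5341, 0.1904, 0.2172]
eef_rot: [0.707, 0.707, -0.0, 0.001]
force: [-2.8, -0.7, 5.4]
finger_gap: 0.0588
grasp_force: 15.0
t: 26.3
eef_pos: [0.5348, 0.1907, 0.3696]
eef_rot: [0.707, 0.707, 0.002, 0.002]
force: [-0.4, 0.6, 0.1]
finger_gap: 0.0918
grasp_force: 0.0
[-0.939  0.188  0.013] [ 0.0014 -0.0014  0.5099]
[ 0.   -0.    0.64] [0. 0. 0.]
t 26.3 gap 0.09176185609670565 j [ 0.25  0.06  1.63 -0.    1.45  0.25]
```

```bash
python3 -m jog '[[[-0.12,0.03,0,0,0,0.04,1],[-0.24,0.06,0,0,0,0.08,1],[-0.36,0.09,0,0,0,0.12,1],[-0.48,0.12,0,0,0,0.16,1],[-0.6,0.15,0,0,0,0.2,1],[-0.72,0.18,0,0,0,0.24,1],[-0.84,0.188,0,0,0,0.28,1],[-0.94,0.188,0,0,0,0.32,1],[-0.94,0.188,0,0,0,0.36,1],[-0.94,0.188,0,0,0,0.4,1],[-0.94,0.188,0,0,0,0.44,1],[-0.94,0.188,0,0,0,0.48,1],[-0.94,0.188,0,0,0,0.51,1],[-0.94,0.188,0,0,0,0.51,1],[-0.94,0.188,0,0,0,0.51,1],[-0.94,0.188,0,0,0,0.51,1]]]'
python3 -c "
from h import *
plan((.5725,.003,.072,-.031))
snap('top','pics/t4.png');s=snap('wrist','pics/w4.png')
print([w2px(s,p).round(0) for p in [(.622,.013,.095),(.62,-.011,.095),(.7249,-.002,.03)]])
i=cv2.imread('pics/t4.png');j=cv2.imread('pics/w4.png')
cv2.imwrite('pics/m4.png',np.hstack([cv2.resize(i[120:300,110:410],None,fx=1.4,fy=1.4),cv2.resize(j,(336,252))]))"
```

```text
t: 27.63
eef_pos: [0.5714, 0.0026, 0.3657]
eef_rot: [1.0, -0.014, -0.001, 0.001]
force: [-1.0, -0.5, -0.2]
finger_gap: 0.093
grasp_force: 0.0
[ 0.007 -0.003  0.632] [0.0004 0.0005 0.0011]
t 27.63 gap 0.09304015742967692 j [-0.08  0.08  1.62 -0.    1.45  1.51]
[array([237., 144.]), array([263., 145.]), array([250.,  40.])]
```

View pics/m4.png

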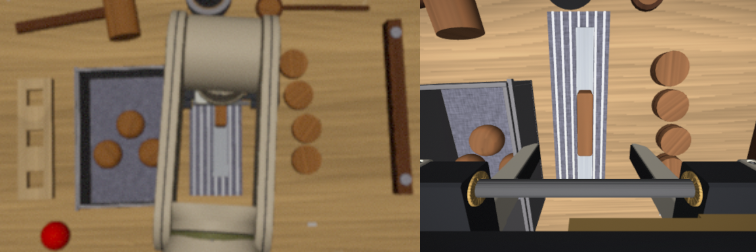

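All three balls rest in the tub (montage (107,153), (130,124), (150,152)), the blanks are unmoved, and the grip is centred between the fingers (wrist about (251,140)). I'll descend and pinch it.

```bash
python3 -m jog '[[[0.005,-0.003,0.12,0,0,0,1],[0.005,-0.003,0.24,0,0,0,1],[0.005,-0.003,0.36,0,0,0,1],[0.005,-0.003,0.46,0,0,0,1],[0.005,-0.003,0.54,0,0,0,1],[0.005,-0.003,0.6,0,0,0,1],[0.005,-0.003,0.62,0,0,0,1],[0.005,-0.003,0.62,0,0,0,1],[0.005,-0.003,0.62,0,0,0,0.5],[0.005,-0.003,0.62,0,0,0,0.3],[0.005,-0.003,0.62,0,0,0,0.2],[0.005,-0.003,0.62,0,0,0,0.15],[0.005,-0.003,0.62,0,0,0,0.1],[0.005,-0.003,0.62,0,0,0,0.1],[0.005,-0.003,0.62,0,0,0,0.1],[0.005,-0.003,0.62,0,0,0,0.1]]]' 40
python3 -c "
from h import *
print(bot.read_state()['grasp_force'])
plan((.556,-.08,.075,0),(.556,-.128,.075,0))"
```

```text
t: 29.07
eef_pos: [0.5727, 0.0029, 0.243]
eef_rot: [1.0, -0.016, 0.0, 0.001]
force: [0.1, -0.3, -0.2]
finger_gap: 0.0443
grasp_force: 0.0
0.0
[-0.071  0.417  0.004] [ 0.0005 -0.0001 -0.0099]
[0.   0.24 0.  ] [0. 0. 0.]
t 29.07 gap 0.044338067097077626 j [-0.08  0.19  1.72 -0.    1.22  1.52]
```

```bash
python3 -m jog '[[[0,0,0,0,0,0,0.1],[0,0,0,0,0,0,0.1],[0,0,0,0,0,0,0.1],[0,0,0,0,0,0,0.1],[0,0,0,0,0,0,0.1],[0,0,0,0,0,0,0.1],[0,0,-0.005,0,0,0,0.1],[0,0,-0.01,0,0,0,0.1],[0,0,-0.01,0,0,0,0.1]]]' 40
python3 -c "
from h import *
plan((.556,-.06,.075,0),(.556,-.128,.075,0))"
```

```text
t: 29.82
eef_pos: [0.5725, 0.0029, 0.2446]
eef_rot: [1.0, -0.016, -0.0, 0.001]
force: [0.2, -0.1, -3.4]
finger_gap: 0.0237
grasp_force: 40.0
[-0.073  0.317  0.012] [ 0.0005  0.0001 -0.0099]
[0.   0.34 0.  ] [0. 0. 0.]
t 29.82 gap 0.023671012313761095 j [-0.08  0.19  1.72 -0.    1.23  1.52]
```

```bash
python3 -m jog '[[[-0.02,0.07,0,0,0,-0.003,0.1],[-0.04,0.15,0,0,0,-0.006,0.1],[-0.06,0.23,0,0,0,-0.01,0.1],[-0.075,0.31,0,0,0,-0.01,0.1],[-0.08,0.38,0,0,0,-0.01,0.1],[-0.08,0.44,0,0,0,-0.01,0.1],[-0.08,0.48,0,0,0,-0.01,0.1],[-0.08,0.51,0,0,0,-0.01,0.1],[-0.08,0.53,0,0,0,-0.01,0.1],[-0.08,0.55,0,0,0,-0.01,0.1],[-0.08,0.57,0,0,0,-0.01,0.1],[-0.08,0.59,0,0,0,-0.01,0.1],[-0.08,0.61,0,0,0,-0.01,0.1],[-0.08,0.63,0,0,0,-0.01,0.1],[-0.08,0.65,0,0,0,-0.01,0.1],[-0.08,0.665,0,0,0,-0.01,0.1],[-0.08,0.68,0,0,0,-0.01,0.1],[-0.08,0.69,0,0,0,-0.01,0.1],[-0.08,0.7,0,0,0,-0.01,0.1],[-0.08,0.7,0,0,0,-0.01,0.1]]]' 40
python3 -c "
from h import *
plan((.556,-.23,.075,0),(.556,-.271,.075,0))
snap('scene','pics/s5.png');snap('wrist','pics/w5.png');snap('top','pics/t5.png')
i=cv2.imread('pics/s5.png');j=cv2.imread('pics/w5.png');k=cv2.imread('pics/t5.png')
cv2.imwrite('pics/m5.png',np.hstack([cv2.resize(i[150:330,60:300],(400,300)),cv2.resize(k[120:270,240:440],(400,300))]))"
```

```text
t: 31.48
eef_pos: [0.5523, -0.1369, 0.2451]
eef_rot: [1.0, -0.0, 0.0, 0.001]
force: [-0.5, -0.4, -4.1]
finger_gap: 0.0237
grasp_force: 40.0
[0.019 0.466 0.015] [ 0.0006 -0.0001 -0.    ]
[0.    0.205 0.   ] [0. 0. 0.]
t 31.48 gap 0.02365832548267489 j [-0.33  0.18  1.73 -0.    1.23  1.24]
```

View pics/m5.png

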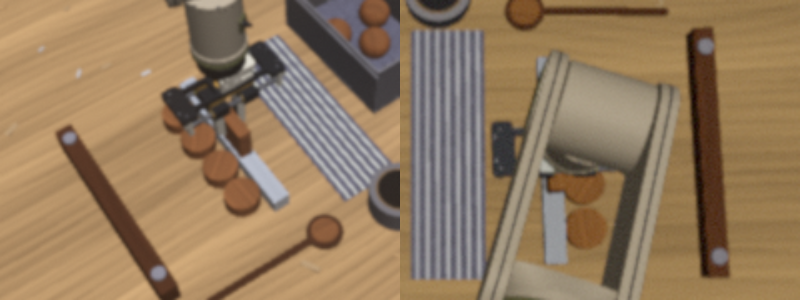

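All four blanks are in one row along the bar (left half: (177,115), (198,138), (220,167), (242,194)). Pushing on to the fence.

```bash
python3 -m jog '[[[0.01,0.02,0,0,0,0,0.1],[0.015,0.05,0,0,0,0,0.1],[0.015,0.09,0,0,0,0,0.1],[0.015,0.13,0,0,0,0,0.1],[0.015,0.17,0,0,0,0,0.1],[0.015,0.21,0,0,0,0,0.1],[0.015,0.25,0,0,0,0,0.1],[0.015,0.29,0,0,0,0,0.1],[0.015,0.33,0,0,0,0,0.1],[0.015,0.37,0,0,0,0,0.1],[0.015,0.41,0,0,0,0,0.1],[0.015,0.45,0,0,0,0,0.1],[0.015,0.49,0,0,0,0,0.1],[0.015,0.52,0,0,0,0,0.1],[0.015,0.55,0,0,0,0,0.1],[0.015,0.58,0,0,0,0,0.1],[0.015,0.6,0,0,0,0,0.1],[0.015,0.62,0,0,0,0,0.1],[0.015,0.63,0,0,0,0,0.1],[0.015,0.63,0,0,0,0,0.1]]]' 40
python3 -m jog '[[[0,0.01,0,0,0,0,0.1],[0,0.02,0,0,0,0,0.1],[0,0.025,0,0,0,0,0.1],[0,0.025,0,0,0,0,0.1]]]' 40
```

```text
t: 33.3
eef_pos: [0.5554, -0.263, 0.2454]
eef_rot: [1.0, -0.0, 0.0, 0.001]
force: [-0.2, 0.8, -3.3]
finger_gap: 0.0237
grasp_force: 40.0
t: 33.63
eef_pos: [0.5554, -0.2676, 0.2453]
eef_rot: [1.0, 0.0, 0.0, 0.001]
force: [0.3, 1.3, -3.0]
finger_gap: 0.0237
grasp_force: 40.0
```

```bash
python3 -m jog '[[[0,0.005,0,0,0,0,0.1],[0,0.01,0,0,0,0,0.1],[0,0.015,0,0,0,0,0.1],[0,0.015,0,0,0,0,0.1]]]' 40
python3 -m jog '[[[0,0.005,0,0,0,0,0.1],[0,0.01,0,0,0,0,0.1],[0,0.015,0,0,0,0,0.1],[0,0.015,0,0,0,0,0.1]]]' 40
python3 -c "
from h import *
snap('scene','pics/s6.png');snap('top','pics/t6.png')
i=cv2.imread('pics/s6.png');k=cv2.imread('pics/t6.png')
cv2.imwrite('pics/m6.png',np.hstack([cv2.resize(i[200:340,70:230],(400,350),interpolation=2),cv2.resize(k[125:265,300:460],(400,350),interpolation=2)]))"
```

```text
t: 33.97
eef_pos: [0.5554, -0.2706, 0.2453]
eef_rot: [1.0, 0.0, 0.0, 0.001]
force: [1.1, 1.9, -2.1]
finger_gap: 0.0242
grasp_force: 40.0
t: 34.3
eef_pos: [0.5554, -0.2729, 0.2453]
eef_rot: [1.0, 0.0, 0.0, -0.0]
force: [-1.0, 6.3, 1.3]
finger_gap: 0.0236
grasp_force: 40.0
```

View pics/m6.png

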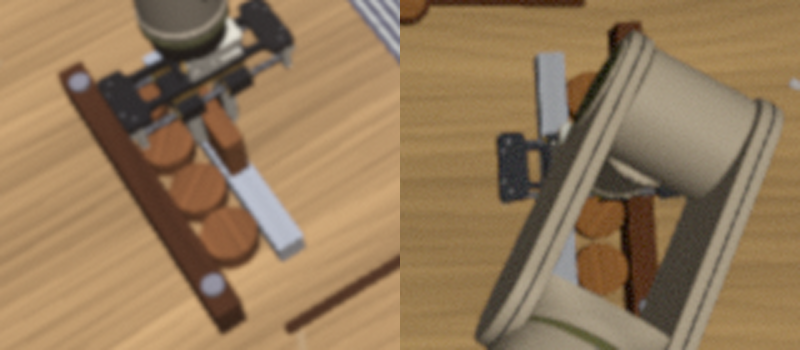

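The blanks are nearly at the fence and the contact force is rising (6 N). I'll press a little more so that all of them seat.

```bash
python3 -m jog '[[[0,0.005,0,0,0,0,0.1],[0,0.01,0,0,0,0,0.1],[0,0.01,0,0,0,0,0.1],[0,0.01,0,0,0,0,0.1]]]' 40
python3 -m jog '[[[0,0.005,0,0,0,0,0.1],[0,0.01,0,0,0,0,0.1],[0,0.01,0,0,0,0,0.1],[0,0.01,0,0,0,0,0.1]]]' 40
```

```text
t: 34.73
eef_pos: [0.5555, -0.2736, 0.2453]
eef_rot: [1.0, 0.0, -0.0, -0.001]
force: [-1.7, 14.6, 4.4]
finger_gap: 0.024
grasp_force: 40.0
t: 35.07
eef_pos: [0.5557, -0.2744, 0.2454]
eef_rot: [1.0, 0.001, -0.0, -0.003]
force: [-2.4, 20.1, 8.9]
finger_gap: 0.0235
grasp_force: 40.0
```

```bash
python3 -m jog '[[[0,-0.02,0,0,0,0,0.1],[0,-0.05,0,0,0,0,0.1],[0,-0.1,0,0,0,0,0.1],[0,-0.2,0,0,0,0,0.1],[0,-0.32,0,0,0,0,0.1],[0,-0.44,0,0,0,0,0.1],[0,-0.56,0,0,0,0,0.1],[0,-0.68,0,0,0,0,0.1],[0,-0.8,0,0,0,0,0.1],[0,-0.8,0,0,0,0,0.1],[0,-0.8,0,0,0,0,0.1]]]' 40
python3 -c "
from h import *
plan((.571,.011,.0775,-.028))
snap('scene','pics/s7.png');snap('top','pics/t7.png')
i=cv2.imread('pics/s7.png');k=cv2.imread('pics/t7.png')
cv2.imwrite('pics/m7.png',np.hstack([cv2.resize(i[200:340,70:230],(400,350),interpolation=2),cv2.resize(k[125:265,280:440],(400,350),interpolation=2)]))"
```

```text
t: 35.98
eef_pos: [0.5552, -0.1163, 0.245]
eef_rot: [1.0, 0.001, 0.0, 0.001]
force: [-0.2, -0.7, -4.1]
finger_gap: 0.0238
grasp_force: 40.0
[ 0.08  -0.636 -0.   ] [ 0.0006 -0.0001  0.0097]
t 35.98 gap 0.023816240508144064 j [-0.3   0.18  1.74 -0.    1.22  1.27]
```

View pics/m7.png

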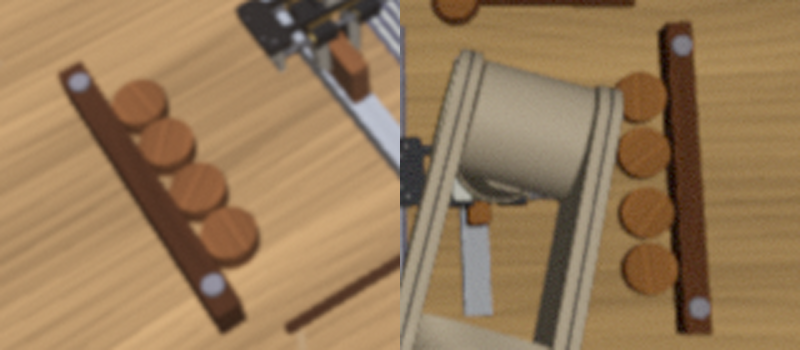

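All four blanks stand along the fence. I'll measure their centres, at right-half (641,97), (644,152), (647,212) and (650,269), and return the straightedge to its mat.

```bash
python3 -c "
from h import *
s=load('pics/t7.png')
for u,v,z in[(641,97,.028),(644,152,.028),(647,212,.028),(650,269,.028),(681,45,.045),(700,308,.045)]: print(px2w(s,280+(u-400)/2.5-.3,125+v/2.5-.3,z)[:2].round(4))"
python3 -m jog '[[[0.01,-0.06,0,0,0,0.002,0.1],[0.02,-0.15,0,0,0,0.004,0.1],[0.04,-0.25,0,0,0,0.006,0.1],[0.06,-0.35,0,0,0,0.008,0.1],[0.08,-0.45,0,0,0,0.0097,0.1],[0.08,-0.53,0,0,0,0.0097,0.1],[0.08,-0.59,0,0,0,0.0097,0.1],[0.08,-0.63,0,0,0,0.0097,0.1],[0.08,-0.636,0,0,0,0.0097,0.1],[0.08,-0.636,0.004,0,0,0.0097,0.1],[0.08,-0.636,0.008,0,0,0.0097,0.1],[0.08,-0.636,0.01,0,0,0.0097,0.1],[0.08,-0.636,0.01,0,0,0.0097,0.1]]]' 40
```

```text
[ 0.652  -0.3168]
[ 0.5873 -0.3164]
[ 0.5177 -0.3156]
[ 0.4524 -0.3151]
[ 0.7085 -0.3621]
[ 0.4068 -0.3639]
t: 37.17
eef_pos: [0.5713, 0.0089, 0.2428]
eef_rot: [1.0, -0.016, 0.0, 0.001]
force: [-0.1, 0.9, -3.2]
finger_gap: 0.0241
grasp_force: 40.0
```

```bash
python3 -m jog '[[[0,0,0.003,0,0,0,0.1],[0,0,0.006,0,0,0,0.1],[0,0,0.006,0,0,0,0.1],[0,0,0.006,0,0,0,0.1]]]' 40
python3 -m jog '[[[0,0,0.001,0,0,0,0.27],[0,0,0.001,0,0,0,0.3],[0,0,0.001,0,0,0,0.4],[0,0,0.001,0,0,0,0.6],[0,0,0.001,0,0,0,0.8],[0,0,0.001,0,0,0,1],[0,0,0.001,0,0,0,1],[0,0,0.001,0,0,0,1],[0,0,0.001,0,0,0,1],[0,0,0.001,0,0,0,1],[0,0,0.001,0,0,0,1],[0,0,-0.1,0,0,0,1],[0,0,-0.25,0,0,0,1],[0,0,-0.4,0,0,0,1],[0,0,-0.6,0,0,0,1],[0,0,-0.8,0,0,0,1],[0,0,-0.8,0,0,0,1]]]'
python3 -m jog '[[[-0.2,0,0,0,0,0,1],[-0.4,0,0,0,0,0,1],[-0.6,0,0,0,0,0,1],[-0.8,0,0,0,0,0,1],[-0.8,0,0,0,0,0,1],[-0.8,0,0,0,0,0,1],[-0.8,0,0,0,0,0,1]]]'
python3 -c "
from h import *
snap('scene','pics/s8.png');snap('top','pics/t8.png')
i=cv2.imread('pics/s8.png');k=cv2.imread('pics/t8.png')
cv2.imwrite('pics/m8.png',np.hstack([cv2.resize(i[80:340,60:360],(398,345),interpolation=2),cv2.resize(k[90:310,110:440],None,fx=1.2,fy=345/220,interpolation=2)]))"
```

```text
t: 37.5
eef_pos: [0.5714, 0.0091, 0.2428]
eef_rot: [1.0, -0.015, 0.0, 0.001]
force: [-6.3, -1.2, 6.5]
finger_gap: 0.0237
grasp_force: 40.0
t: 38.92
eef_pos: [0.573, 0.0099, 0.4119]
eef_rot: [1.0, -0.015, 0.007, 0.001]
force: [1.5, -0.3, 1.0]
finger_gap: 0.093
grasp_force: 0.0
t: 39.5
eef_pos: [0.4115, 0.0147, 0.4022]
eef_rot: [1.0, -0.015, 0.001, 0.001]
force: [0.6, 0.2, 0.2]
finger_gap: 0.0931
grasp_force: 0.0
```

View pics/m8.png

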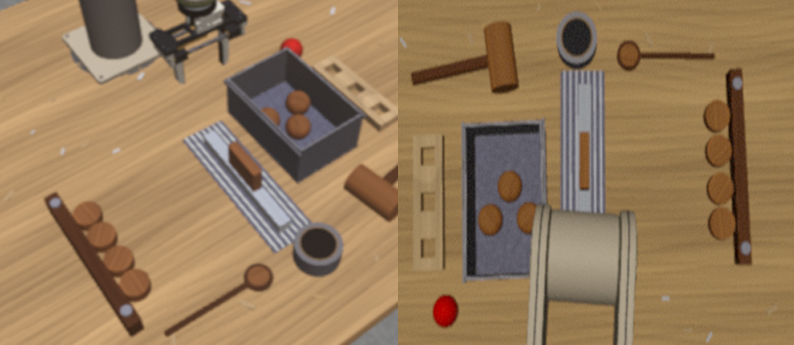

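The blanks are still in a row at the fence (right half x about 716–721). The straightedge stands centred on its mat, the three balls are in the tub, and the bystanders haven't moved. Handing in.

```bash
python3 -c "
from bench import bot
print(bot.close_job())"
```

```text
the job is handed in; nothing more can be done
None
```

I handed the job in after about 40 s on the robot's clock, with no verdict returned: the last pictures show all four blanks against the fence, the straightedge back along its mat, the three brown balls on the tub floor, and the tape, spoon and mallet where they started.

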